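# Put the vision kit back into its nests

### The job

The vision station's change kit lies about on the machine bed: put the ring light, the lens, the camera and the bar light back on the kit plate, each into the one pocket that is cut to its shape and size, sitting upright and flat on the pocket's floor. These are optics, so set them down gently rather than dropping them, and leave the bottle of cleaner and the screwdriver where they are.

Things in the scene. Friction and masses are not known exactly. Their poses are not given: they have to be found in the camera images.
- ring_light: Ring light lying flat: black ring, outer diameter 56 mm, bore 28 mm, 30 mm high, with a white diffuser ring on top (the top 2 mm, diameter 52 mm). Loose, about 0.12 kg. Origin: centre of its underside, z up.
- lens: Camera lens standing upright on its mount: black cylinder 38 mm in diameter and 56 mm high, with fine rings and a glass front on top. Loose, about 0.11 kg. Origin: centre of its underside, z up along the cylinder.
- camera: Small grey box camera lying on its side, 47 x 30 x 30 mm (x, y, z): a square body from x = -23.5 to +16.5 mm, then a round steel collar 28 mm in diameter and 7 mm long at the +x end. Loose, about 0.09 kg. Origin: centre of the underside of the 47 mm length, x along it, z up. Grasp it across its flat sides, y = -15 and +15 mm.
- bar_light: Bar light lying flat: black bar 92 x 28 x 30 mm (x, y, z) with aluminium end caps and a white diffuser strip on top (the top 2 mm, 18 mm wide). Loose, about 0.17 kg. Origin: centre of its underside, x along its length, z up.
- nest_ring: Fixed black nest block, 118 x 118 x 20 mm, one of four side by side in any order on a steel kit plate 10 mm thick (its top face is 30 mm above the bed). It has a large round pocket, 68 mm in diameter: the place of the ring light. Pocket 7 mm deep, grey floor. Origin: centre of the block's underside, below the pocket's centre; z up; pocket floor at z = 13 mm, rim at 20 mm.
- nest_lens: Fixed black nest block, 118 x 118 x 20 mm, one of four side by side in any order on a steel kit plate 10 mm thick (its top face is 30 mm above the bed). It has a small round pocket, 50 mm in diameter: the place of the lens. Pocket 7 mm deep, grey floor. Origin: centre of the block's underside, below the pocket's centre; z up; pocket floor at z = 13 mm, rim at 20 mm.
- nest_camera: Fixed black nest block, 118 x 118 x 20 mm, one of four side by side in any order on a steel kit plate 10 mm thick (its top face is 30 mm above the bed). It has a short rectangular pocket, 59 mm along the block's x by 42 mm along its y: the place of the camera, either end first. Pocket 7 mm deep, grey floor. Origin: centre of the block's underside, below the pocket's centre; z up; pocket floor at z = 13 mm, rim at 20 mm.
- nest_bar: Fixed black nest block, 118 x 118 x 20 mm, one of four side by side in any order on a steel kit plate 10 mm thick (its top face is 30 mm above the bed). It has a long rectangular pocket, 104 mm along the block's x by 40 mm along its y: the place of the bar light, either end first. Pocket 7 mm deep, grey floor. Origin: centre of the block's underside, below the pocket's centre; z up; pocket floor at z = 13 mm, rim at 20 mm.
- cleaner: Bystander: white bottle of lens cleaner, 54 mm in diameter and 150 mm high, standing to the left of the work. Origin: centre of its underside.
- screwdriver: Bystander: screwdriver, 190 mm long, lying on the bed to the right of the work, roughly pointing away from the robot. Origin: under its middle, x along its length towards the tip.

How it is judged:
At the end, for the whole second after the job is handed in: Each of the ring light, lens, camera and bar light rests in its own nest's pocket: its origin within 11 mm of the pocket's centre seen from above and 10 to 15.5 mm above the underside of the nest block (the pocket's floor is at 13 mm), upright within 0.1 rad, and at rest (under 0.02 m/s) (horizontal distance between ring_light and nest_ring below 0.011 m and z of ring_light in the frame of nest_ring between 0.01 and 0.0155 m and angle between each of ring_light, lens, camera, bar_light's own z axis and vertical below 0.1 rad and linear speed of each of ring_light, lens, camera, bar_light below 0.02 m/s and horizontal distance between lens and nest_lens below 0.011 m and z of lens in the frame of nest_lens between 0.01 and 0.0155 m and horizontal distance between camera and nest_camera below 0.011 m and z of camera in the frame of nest_camera between 0.01 and 0.0155 m and horizontal distance between bar_light and nest_bar below 0.011 m and z of bar_light in the frame of nest_bar between 0.01 and 0.0155 m); the robot touches nothing.
It fails at once if a piece of the kit is dropped or thrown: it moves faster than 0.6 m/s with no finger touching it (a free fall of about 20 mm) ((linear speed of ring_light above 0.6 m/s and contact force between the fingers and ring_light below 0.05 N) or (linear speed of lens above 0.6 m/s and contact force between the fingers and lens below 0.05 N) or (linear speed of camera above 0.6 m/s and contact force between the fingers and camera below 0.05 N) or (linear speed of bar_light above 0.6 m/s and contact force between the fingers and bar_light below 0.05 N)).
It fails at once if the bottle of cleaner is moved by more than 30 mm (distance of cleaner from where it was at the start of the episode above 0.03 m).
It fails at once if the screwdriver is moved by more than 30 mm (distance of screwdriver from where it was at the start of the episode above 0.03 m).
It also fails if it takes over 96 s, if anything falls off the work surface, if the arm or the gripper's body presses on something with over 40 N, if the wrist force passes 120 N, or if a joint passes its speed limit or range.

### The arm

A 6-joint arm with a two-finger parallel gripper is mounted at the origin on the work surface. World frame = base frame: x ahead of the robot, y to its left, z up, the work surface at z = 0. Lengths are in m, angles in rad, forces in N, time in s.
With the tool pointing down it reaches from about 0.275 to 0.75 m from the base axis. Payload 10.2 kg.
Tool frame: the origin (TCP) lies between the finger pads; the fingertips stand 19 mm ahead of it and the grasp point (between the pads) is the TCP; z points along the fingers, y is the direction in which the jaws open and shut (so a half turn about z gives the same grasp; the last joint's range is limited). The gripper opens to 88 mm and grips with 3 to 60 N. Pads are 18 mm wide; open, the fingers measure 123 mm over their backs; the gripper's body (75 mm by 187 mm) begins 45 mm behind the grasp point.
Start: joints at [1.113, 0.313, 1.498, -0, 1.331, -0.223], TCP at [0.122, 0.511, 0.258] pointing down, gripper open.
Joint ranges: [-2.94, 2.94], [-0.97, 2.17], [0.19, 2.56], [-1.23, 4.37], [0.02, 3.11], [-2.88, 2.88]. Speed limits (rad/s): [2.39, 2.39, 3.01, 3.14, 3.14, 3.14].

### API

Orientations are given as a unit quaternion [w, x, y, z].
In Python, from cell import monitor, eyes, workorder gives the robot as it stands.
- The arm moves only by the shell command python3 -m crank 'ROWS' [FORCE]. ROWS is JSON, a list of rows, each an object with "jaw": the finger opening in cm, from 0 to 8.81; "slide": the shift along the tool's x, y, z in cm, a list of three; "dr": the turn, a rotation vector about the tool's x, y, z in rad, a list of three. In form: [{"jaw": jaw, "slide": [dx, dy, dz], "dr": [rx, ry, rz]}, ...]. A call has 1 to 12 rows; each row shifts and turns the commanded pose from where the row before left it, along the tool's axes as they then stand; what a row does not reach is not made up. A row lasts 1/10 s, in which the tool goes at most 50 mm and 8.59 degrees, less where a joint would pass 70% of its speed; a pose out of reach is approached as far as the arm can. A call is refused whole if a number of a shift passes 5 or a number of a turn 0.15, either way. A call with a gripper value outside its range is refused whole. The fingers move at their own pace and stop on an object; FORCE is the grip in N (left out, the last holds). Time passes only in rows, so rows that do not move let the fingers close. It gives the time, the measured TCP pose, the force and the opening at its end, in the units of the state.
- monitor.state(): the state, without advancing time (a new reading comes with each control period).
- eyes.snapshot(name): name is "scene" or "top" or "wrist"; returns a dict with "img" (400x640x3 uint8, blue, green, red), "camera_matrix" (3x3 intrinsics, pixels), "world_to_cam" (4x4, takes a point from world to camera coordinates). Camera axes: x right, y down, z forward; pixel columns grow to the right and rows downward; lengths in m; the calibration is good to about 2 mm. A picture is of the moment at which its call begins. There is no depth.
- workorder.finish_job(): hands the job in, once; it reports no verdict.
The state is a dict: "clock": time; "joint_pos": joint angles; "joint_velocities": joint speeds; "effort": joint torques, N m; "tcp_pos": TCP position; "tool_rot": TCP orientation; "wrist_force": force on the tool from outside, world axes, zero at the start; "moment": the same for the moment, N m; "opening": finger opening in m.
Only numpy, scipy, OpenCV 4.12 (cv2) and the standard library are available. Lean on these libraries where they do the work, as an engineer would, in place of code of your own. Each camera call takes 0.05 s, during which the arm holds its last target. There are 200 camera calls.

## Working session

There is one attempt and no reset: what is moved stays moved. The work goes in short steps, Python scripts to look and compute and a shell command to move; the robot and the scene stay as the last step left them, time stands still between calls to the robot, and variables do not carry over. Pictures are saved under pics/ and viewed, about 12 in all and at most 16, crops included, and the job is handed in when it is done.

```bash
mkdir -p pics; ls
python3 - <<'E'
from cell import monitor, eyes
import cv2, numpy as np, pickle
np.set_printoptions(precision=4,suppress=True)
d={}
for n in("scene","top","wrist"):
    s=eyes.snapshot(n); d[n]=s; cv2.imwrite(f"pics/{n}0.png",s["img"]); print(n,s["camera_matrix"].tolist(),np.round(s["world_to_cam"],4).tolist())
pickle.dump(d,open("d0.pkl","wb"))
cv2.imwrite("pics/a0.png",np.vstack([cv2.resize(d["scene"]["img"],(480,300)),cv2.resize(d["wrist"]["img"],(480,300))]))
print(monitor.state())
E
```

```text
pics
scene [[380.11591771728615, 0.0, 322.88015154239423], [0.0, 380.11591771728615, 200.89505328765037], [0.0, 0.0, 1.0]] [[0.8821, 0.4707, -0.0182, -0.4487], [0.3626, -0.7032, -0.6116, -0.1689], [-0.3006, 0.5329, -0.791, 1.2488], [0.0, 0.0, 0.0, 1.0]]
top [[394.4025423436447, 0.0, 316.5519448077353], [0.0, 394.4025423436447, 200.56037654423227], [0.0, 0.0, 1.0]] [[-0.0135, -0.9999, 0.0057, 0.0165], [-0.9785, 0.012, -0.2058, 0.5027], [0.2057, -0.0084, -0.9786, 1.0812], [0.0, 0.0, 0.0, 1.0]]
wrist [[291.16390911618095, 0.0, 317.8095294000099], [0.0, 291.16390911618095, 201.5970725081821], [0.0, 0.0, 1.0]] [[0.2341, 0.9722, -0.0015, -0.5255], [0.9287, -0.2232, 0.2962, -0.0418], [0.2876, -0.0707, -0.9551, 0.3906], [0.0, 0.0, 0.0, 1.0]]
{'clock': 0.15, 'joint_pos': array([ 1.1126,  0.3133,  1.4982, -0.    ,  1.331 , -0.2234]), 'joint_velocities': array([-0.0007, -0.0005, -0.0023, -0.0005,  0.0003, -0.0007]), 'effort': array([  0.0031, -40.2296, -25.2318,   0.0695,   0.0343,  -0.    ]), 'tcp_pos': array([0.1221, 0.5104, 0.2573]), 'tool_rot': array([-0.0001,  0.1171,  0.9931, -0.0004]), 'wrist_force': array([-0.2572, -0.7533, -0.7335]), 'moment': array([-0.0539,  0.0246, -0.0171]), 'opening': 0.08799299567285465}
```

View pics/top0.png

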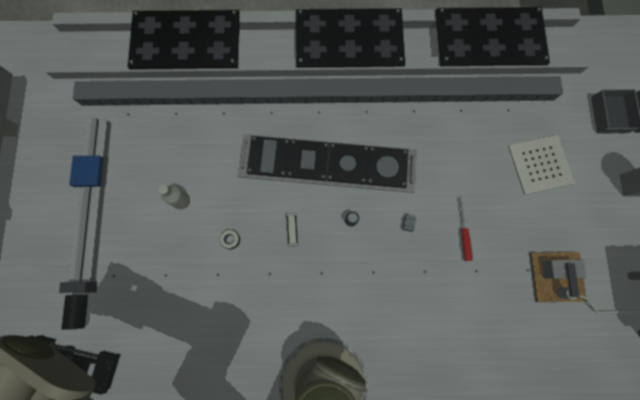

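View pics/scene0.png

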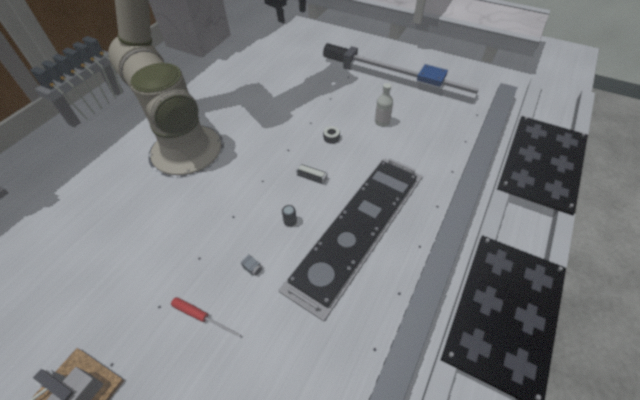

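The top view shows the ring at (230,239), bar (292,229), lens (352,217) and camera (409,223). The nests from left to right are bar (269,157), camera (308,159), lens (347,163) and ring (388,167). The cleaner is at (170,195) and the screwdriver at (465,230).

```bash
cat > h.py <<'E'
import numpy as np, cv2
np.set_printoptions(precision=4,suppress=True)
def ray(s,px):
    K,T=s["camera_matrix"],np.asarray(s["world_to_cam"]); R,t=T[:3,:3],T[:3,3]
    v=np.linalg.inv(K)@np.array([px[0],px[1],1.]); return -R.T@t, R.T@v
def onz(s,px,z):
    o,v=ray(s,px); return o+v*(z-o[2])/v[2]
def tri(s1,p1,s2,p2):
    P=[s["camera_matrix"]@np.asarray(s["world_to_cam"])[:3] for s in(s1,s2)]
    X=cv2.triangulatePoints(P[0],P[1],np.float64(p1).reshape(2,1),np.float64(p2).reshape(2,1)); return (X[:3]/X[3]).ravel()
def proj(s,X):
    p=s["camera_matrix"]@(np.asarray(s["world_to_cam"])@np.append(X,1))[:3]; return p[:2]/p[2]
def blobs(mask,amin=20):
    n,l,st,c=cv2.connectedComponentsWithStats(mask.astype(np.uint8),connectivity=4)
    return [(c[i],st[i]) for i in range(1,n) if st[i][4]>=amin]
E
python3 - <<'E'
from h import *; import pickle
d=pickle.load(open("d0.pkl","rb"))
t,s=d["top"],d["scene"]
def cen(S,x,y):  # pocket component containing the seed
    g=cv2.cvtColor(S["img"],cv2.COLOR_BGR2GRAY); m=np.zeros((402,642),np.uint8)
    v=int(g[y,x]); mask=(abs(g.astype(int)-v)<22).astype(np.uint8)
    n,l,st,c=cv2.connectedComponentsWithStats(mask,connectivity=4); i=l[y,x]; return c[i],st[i],v
seeds=dict(nest_bar=((269,157),(391,182)),nest_camera=((308,159),(370,209)),nest_lens=((347,163),(347,240)),nest_ring=((388,167),(321,275)))
for n,(a,b) in seeds.items():
    p,sa,v=cen(t,*a); q,sb,w=cen(s,*b); print(n,p,sa,v,q,sb,w,tri(t,p,s,q),onz(t,p,.043-.02)) 
for n,a,b in [("ring",(230,239),(332,134)),("bar",(292,229),(312,174)),("lens",(352,217),(290,214)),("cam",(409,223),(252,265))]:
    print(n,tri(t,a,s,b),onz(t,a,.02))
print("cleaner",onz(t,(172,200),0),"sd",onz(t,(465,230),.01))
c=lambda S,x0,x1,y0,y1,k:cv2.resize(S["img"][y0:y1,x0:x1],None,fx=k,fy=k,interpolation=cv2.INTER_CUBIC)
cv2.imwrite("pics/crop.png",c(t,205,425,125,260,3.6))
E
```

```text
nest_bar [268.0602 155.7735] [260 140  17  33 415] 78 [389.9635 181.2757] [373 171  35  21 301] 114 [0.6491 0.1546 0.0247] [0.6489 0.1543 0.023 ]
nest_camera [307.5882 159.2143] [301 150  14  19 238] 80 [369.1651 208.5642] [358 201  23  17 218] 111 [0.636  0.0352 0.0256] [0.6367 0.0351 0.023 ]
nest_lens [347.4227 162.7526] [340 156  16  15 194] 79 [346.2118 239.2217] [338 232  18  15 203] 113 [ 0.6233 -0.0844  0.0262] [ 0.6242 -0.0848  0.023 ]
nest_ring [387.3122 166.221 ] [377 156  22  21 362] 80 [320.4475 273.9475] [308 263  26  23 476] 116 [ 0.611  -0.2037  0.0263] [ 0.6119 -0.2045  0.023 ]
ring [0.4006 0.2632 0.0186] [0.399  0.2618 0.02  ]
bar [0.4269 0.0829 0.0148] [0.4259 0.0824 0.02  ]
lens [ 0.4562 -0.0911  0.0406] [ 0.4591 -0.0935  0.02  ]
cam [ 0.4411 -0.2593  0.0168] [ 0.4392 -0.2599  0.02  ]
cleaner [0.5209 0.4437 0.    ] sd [ 0.4178 -0.4261  0.01  ]
```

View pics/crop.png

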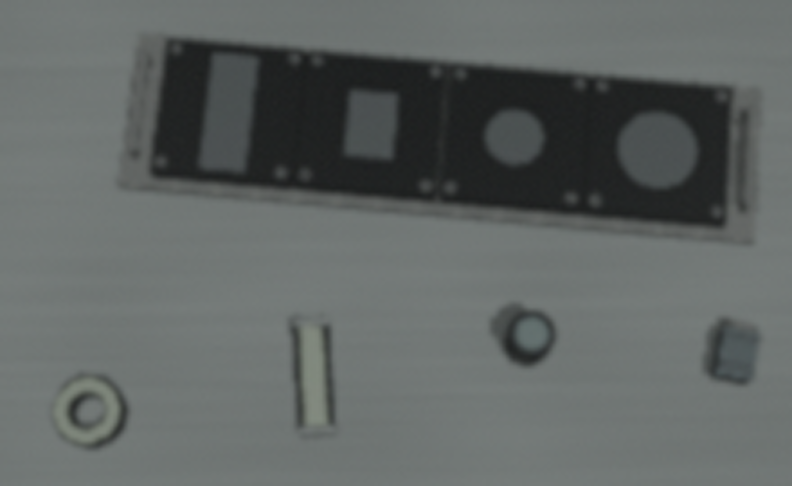

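The crop confirms the nest order bar, camera, lens, ring. The plate is yawed about -0.106 rad, the pocket floors triangulate to about 25 mm, and the bar and camera lie roughly along x. First move is to go above the ring with the jaws aligned to the nest.

```bash
python3 -m crank '[{"jaw":8.8,"slide":[0,0,0],"dr":[0,0,-0.128]},{"jaw":8.8,"slide":[-3.36,-2.4,0.7],"dr":[0,0,0]},{"jaw":8.8,"slide":[-3.36,-2.4,0.7],"dr":[0,0,0]},{"jaw":8.8,"slide":[-3.36,-2.4,0.7],"dr":[0,0,0]},{"jaw":8.8,"slide":[-3.36,-2.4,0.7],"dr":[0,0,0]},{"jaw":8.8,"slide":[-3.36,-2.4,0.7],"dr":[0,0,0]},{"jaw":8.8,"slide":[-3.36,-2.4,0.7],"dr":[0,0,0]},{"jaw":8.8,"slide":[-3.36,-2.4,0.7],"dr":[0,0,0]},{"jaw":8.8,"slide":[-3.36,-2.4,0.7],"dr":[0,0,0]},{"jaw":8.8,"slide":[-3.36,-2.4,0.7],"dr":[0,0,0]},{"jaw":8.8,"slide":[0,0,0],"dr":[0,0,0]},{"jaw":8.8,"slide":[0,0,0],"dr":[0,0,0]}]' 20
cat > look.py <<'E'
import sys,pickle; from cell import monitor,eyes; from h import *
n=sys.argv[1]; s=eyes.snapshot("wrist"); pickle.dump(s,open(n+".pkl","wb")); cv2.imwrite(f"pics/{n}.png",s["img"])
T=s["world_to_cam"]; print("cam",-T[:3,:3].T@T[:3,3],"tcp px",proj(s,monitor.state()["tcp_pos"]))
E
cat > go.py <<'E'
# go.py x y z yaw_of_tool_y : tool-axis shift (cm) after the turn, and the turn
import sys; from cell import monitor; from h import *; from scipy.spatial.transform import Rotation as Ro
st=monitor.state(); q=st["tool_rot"]; R=Ro.from_quat([q[1],q[2],q[3],q[0]]); M=R.as_matrix()
x,y,z,a=map(float,sys.argv[1:5])
yy=np.array([np.cos(a),np.sin(a),0]); zz=np.array([0,0,-1.]); G=np.c_[np.cross(yy,zz),yy,zz]
print("clock",st["clock"],"tcp",st["tcp_pos"],"yaw_y",np.arctan2(M[1,1],M[0,1]),"F",st["wrist_force"],"open",st["opening"],"j",st["joint_pos"])
print("turn",Ro.from_matrix(M.T@G).as_rotvec(),"shift cm (after turn)",G.T@(np.array([x,y,z])-st["tcp_pos"])*100)
E
python3 look.py w1; python3 go.py .4006 .2632 .12 1.465
```

```text
clock: 1.35
tcp_pos: [0.3999, 0.2632, 0.1944]
tool_rot: [-0.0, 0.054, 0.999, -0.0]
wrist_force: [-0.5, 0.0, -0.1]
opening: 0.088
cam [0.3257 0.2723 0.3219] tcp px [317.3286 269.045 ]
clock 1.4 tcp [0.3994 0.2639 0.1946] yaw_y 1.4639012792735149 F [-0.2804  0.3531  0.2055] open 0.08829053957261078 j [ 0.3383  0.2742  1.724   0.0003  1.1438 -1.1257]
turn [ 0.     -0.0006 -0.0011] shift cm (after turn) [-0.1287 -0.0519  7.4646]
```

View pics/w1.png

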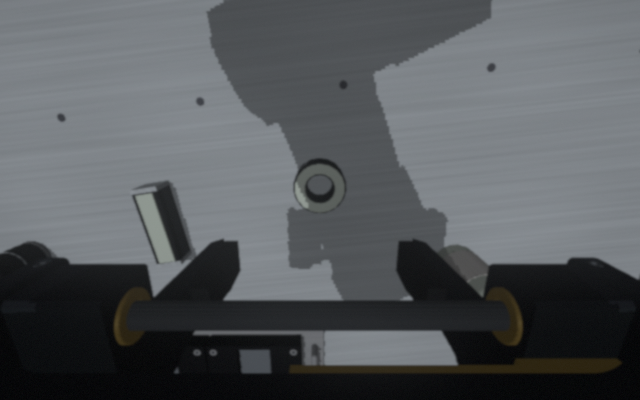

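The wrist view has the ring's diffuser at about (320,187) and the bar's strip at about (157,228). I'll measure both by colour at z≈0.03 and triangulate against the top view.

```bash
cat > meas.py <<'E'
from h import *; import pickle
d=pickle.load(open("d0.pkl","rb")); w=pickle.load(open("w1.pkl","rb"))
def white(S,roi,dz=8):
    x0,x1,y0,y1=roi; im=S["img"].astype(int); m=np.zeros(im.shape[:2],np.uint8)
    c=((im[...,2]-im[...,0])>dz)&(im.sum(2)>240); m[y0:y1,x0:x1]=c[y0:y1,x0:x1]; return m
def best(m):
    cs=cv2.findContours(m,cv2.RETR_EXTERNAL,cv2.CHAIN_APPROX_NONE)[0]; return max(cs,key=cv2.contourArea)
for n,a,b,c in [("ring",(280,360,150,220),(215,245,225,255),(315,345,120,145)),("bar",(130,190,180,270),(283,300,210,247),(292,330,160,185))]:
    f=(lambda k:np.array(cv2.minEnclosingCircle(k)[0])) if n=="ring" else (lambda k:np.array(cv2.minAreaRect(k)[0]))
    kw,kt,ks=best(white(w,a)),best(white(d["top"],b,3)),best(white(d["scene"],c,3)); p,q,r=f(kw),f(kt),f(ks)
    print(n,cv2.minAreaRect(kw),q,cv2.minAreaRect(kt)[1],r,"tri wt",tri(w,p,d["top"],q),"ws",tri(w,p,d["scene"],r),"z30",onz(w,p,.03),onz(d["top"],q,.03))
    if n=="bar":
        for S,k in((w,kw),(d["top"],kt)):
            B=[onz(S,u,.03)[:2] for u in cv2.boxPoints(cv2.minAreaRect(k))]; e=[B[1]-B[0],B[2]-B[1]]; e=max(e,key=np.linalg.norm)
            print("yaw",np.arctan2(e[1],e[0]),np.linalg.norm(e))
E
python3 meas.py
```

```text
Traceback (most recent call last):
  File "meas.py", line 10, in <module>
    kw,kt,ks=best(white(w,a)),best(white(d["top"],b,3)),best(white(d["scene"],c,3)); p,q,r=f(kw),f(kt),f(ks)
             ~~~~^^^^^^^^^^^^
  File "meas.py", line 7, in best
    cs=cv2.findContours(m,cv2.RETR_EXTERNAL,cv2.CHAIN_APPROX_NONE)[0]; return max(cs,key=cv2.contourArea)
                                                                              ~~~^^^^^^^^^^^^^^^^^^^^^^^^
ValueError: max() iterable argument is empty
```

```bash
python3 - <<'E'
from h import *; import pickle
d=pickle.load(open("d0.pkl","rb")); w=pickle.load(open("w1.pkl","rb"))
print(w["img"][187,285:360:4].tolist(),w["img"][228,140:190:4].tolist());print(d["top"]["img"][229,284:302].tolist(),d["scene"]["img"][174,295:330:3].tolist())
E
sed -i 's/im\[...,2\]-im\[...,0\])>dz/im[...,1]-im[...,0])>dz/; s/>240/>150/' meas.py; python3 meas.py
```

```text
[[138, 133, 128], [138, 133, 128], [103, 100, 96], [140, 146, 139], [96, 99, 95], [56, 57, 54], [80, 78, 75], [88, 85, 81], [86, 83, 80], [87, 84, 81], [87, 84, 80], [82, 79, 76], [39, 39, 36], [92, 96, 91], [93, 96, 90], [62, 61, 58], [87, 83, 80], [86, 83, 80], [87, 84, 81]] [[138, 133, 128], [81, 78, 74], [138, 144, 136], [144, 150, 142], [144, 150, 141], [144, 150, 142], [82, 85, 81], [38, 36, 34], [35, 34, 32], [38, 37, 35], [38, 36, 35], [77, 74, 72], [120, 117, 111]]
[[118, 120, 114], [111, 114, 107], [89, 91, 86], [63, 65, 62], [78, 85, 79], [112, 122, 114], [124, 136, 127], [124, 136, 128], [125, 136, 128], [125, 136, 128], [115, 125, 118], [86, 92, 86], [71, 74, 69], [95, 95, 91], [113, 115, 109], [118, 120, 114], [118, 120, 114], [119, 120, 115]] [[164, 160, 158], [80, 77, 76], [71, 66, 66], [69, 66, 65], [66, 61, 57], [77, 75, 74], [110, 112, 109], [155, 157, 154], [169, 171, 168], [166, 169, 165], [148, 145, 142], [167, 161, 158]]Traceback (most recent call last):
  File "meas.py", line 10, in <module>
    kw,kt,ks=best(white(w,a)),best(white(d["top"],b,3)),best(white(d["scene"],c,3)); p,q,r=f(kw),f(kt),f(ks)
             ~~~~^^^^^^^^^^^^
  File "meas.py", line 7, in best
    cs=cv2.findContours(m,cv2.RETR_EXTERNAL,cv2.CHAIN_APPROX_NONE)[0]; return max(cs,key=cv2.contourArea)
                                                                              ~~~^^^^^^^^^^^^^^^^^^^^^^^^
ValueError: max() iterable argument is empty
```

```bash
sed -i 's/roi,dz=8/roi,dz=1/; s/best(white(d\["top"\],b,3))/best(white(d["top"],b,5))/; s/,c,3))/,c,0))/' meas.py; python3 meas.py
```

```text
ring ((319.0000305175781, 187.5), (48.790367126464844, 48.790367126464844), 45.0) [228.881  238.8095] (18.0, 18.0) [331.4 132. ] tri wt [0.3997 0.2642 0.0262] ws [0.4003 0.2646 0.0271] z30 [0.4003 0.2652 0.03  ] [0.3985 0.2629 0.03  ]
bar ((155.1554412841797, 227.76266479492188), (74.65386199951172, 18.48108673095703), 70.09625244140625) [291.6107 228.9939] (28.123300552368164, 7.543922424316406) [311.15 171.05] tri wt [0.4252 0.0832 0.0283] ws [0.4256 0.0827 0.0278] z30 [0.4256 0.0844 0.03  ] [0.4245 0.083  0.03  ]
yaw 0.06935941050502296 0.08248329899478733
yaw -3.088960673566862 0.08179228556257621
```

Ring at (0.400,0.2645) with its top near 27 mm, and bar at (0.4255,0.083) with yaw 0.06. I'll grasp the ring high so the fingertips stay above the nest rim at placing.

```bash
python3 -m crank '[{"jaw":8.8,"slide":[-0.05,0.05,3.6],"dr":[0,0,0]},{"jaw":8.8,"slide":[0,0,3.6],"dr":[0,0,0]},{"jaw":8.8,"slide":[0,0,3.6],"dr":[0,0,0]},{"jaw":8.8,"slide":[0,0,3.6],"dr":[0,0,0]},{"jaw":8.8,"slide":[0,0,1.0],"dr":[0,0,0]},{"jaw":8.8,"slide":[0,0,1.0],"dr":[0,0,0]},{"jaw":4.5,"slide":[0,0,0],"dr":[0,0,0]},{"jaw":4.5,"slide":[0,0,0],"dr":[0,0,0]},{"jaw":4.5,"slide":[0,0,0],"dr":[0,0,0]},{"jaw":4.5,"slide":[0,0,0],"dr":[0,0,0]},{"jaw":4.5,"slide":[0,0,0],"dr":[0,0,0]},{"jaw":4.5,"slide":[0,0,0],"dr":[0,0,0]}]' 20; python3 go.py .611 -.2037 .16 1.465
```

```text
clock: 2.6
tcp_pos: [0.4008, 0.2642, 0.0315]
tool_rot: [0.001, 0.053, 0.999, 0.0]
wrist_force: [-0.4, -0.5, 7.2]
opening: 0.0562
clock 2.6 tcp [0.4008 0.2642 0.0315] yaw_y 1.4638536717094395 F [-0.3763 -0.542   7.164 ] open 0.056209669996799 j [ 0.3381  0.536   1.8592  0.0002  0.7451 -1.1259]
turn [ 0.0006  0.0011 -0.0011] shift cm (after turn) [-25.848  -44.3088 -12.8544]
```

```bash
python3 -m crank '[{"jaw":4.5,"slide":[0,0,-2],"dr":[0,0,0]},{"jaw":4.5,"slide":[0,0,-3.5],"dr":[0,0,0]},{"jaw":4.5,"slide":[0,0,-3.5],"dr":[0,0,0]},{"jaw":4.5,"slide":[-1,-2,-3],"dr":[0,0,0]},{"jaw":4.5,"slide":[-2.35,-4,0],"dr":[0,0,0]},{"jaw":4.5,"slide":[-2.35,-4,0],"dr":[0,0,0]},{"jaw":4.5,"slide":[-2.35,-4,0],"dr":[0,0,0]},{"jaw":4.5,"slide":[-2.35,-4,0],"dr":[0,0,0]},{"jaw":4.5,"slide":[-2.35,-4,0],"dr":[0,0,0]},{"jaw":4.5,"slide":[-2.35,-4,0],"dr":[0,0,0]},{"jaw":4.5,"slide":[-2.35,-4,0],"dr":[0,0,0]},{"jaw":4.5,"slide":[-2.35,-4,0],"dr":[0,0,0]}]'
python3 -m crank '[{"jaw":4.5,"slide":[-2.35,-4,0],"dr":[0,0,0]},{"jaw":4.5,"slide":[-2.3,-4,0],"dr":[0,0,0]},{"jaw":4.5,"slide":[-1.4,-2.3,0],"dr":[0,0,0]},{"jaw":4.5,"slide":[0,0,0],"dr":[0,0,0]},{"jaw":4.5,"slide":[0,0,0],"dr":[0,0,0]}]'; python3 look.py w2;  python3 go.py .611 -.2037 .055 1.465
```

```text
clock: 3.8
tcp_pos: [0.5613, -0.097, 0.1507]
tool_rot: [-0.0, 0.054, 0.999, 0.0]
wrist_force: [0.7, 0.2, -1.1]
opening: 0.0559
clock: 4.3
tcp_pos: [0.6098, -0.2038, 0.1502]
tool_rot: [-0.001, 0.054, 0.999, 0.0]
wrist_force: [-0.5, 0.5, -1.3]
opening: 0.056
cam [ 0.5356 -0.195   0.2777] tcp px [317.5504 269.9818]
clock 4.35 tcp [ 0.6098 -0.2031  0.1504] yaw_y 1.4643607194791795 F [-0.579   1.06   -0.9245] open 0.05627453115864743 j [-0.5036  0.6626  1.2445  0.0003  1.2356 -1.9681]
turn [ 0.0007 -0.0009 -0.0006] shift cm (after turn) [-0.1263 -0.0425  9.5439]
```

View pics/w2.png

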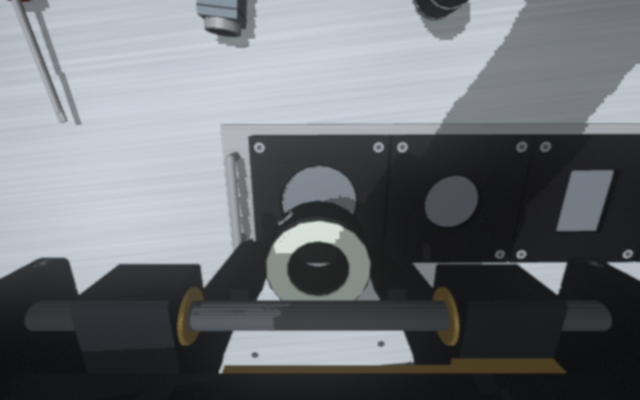

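The wrist view shows the ring held over its pocket, with the pocket's sides at u=282..356. The lens pocket is at about (452,201), and the camera's collar points away from the robot. I'll check the pocket position quickly.

Run:
```python
from h import *; import pickle
w=pickle.load(open("w2.pkl","rb")); d=pickle.load(open("d0.pkl","rb"))["top"]
g=cv2.cvtColor(w["img"],cv2.COLOR_BGR2GRAY)
m=((g>65)&(np.arange(640)[None]>400)&(np.arange(400)[:,None]>160)&(np.arange(400)[:,None]<245)&(np.arange(640)[None]<635)).astype(np.uint8)
for c,s in blobs(m,300): print(c,s,onz(w,c,.023))
c,s=[(c,s) for c,s in blobs(m,300) if s[0]<440][0]; print("lens pocket tri wrist/top",tri(w,c,d,(347.42,162.75)))
P=np.array([[320-37,0],[0,0]]); row=g[200,260:380]; print(row[::2])
for v in (190,195,200): 
    x=np.where(g[v,265:375]>75)[0]+265; print(v,x.min(),x.max(),onz(w,((x.min()+x.max())/2,v),.023))
```

```text
[584.1602 199.7207] [ 556  170   58   61 2553] [0.6386 0.0388 0.023 ]
[451.0091 200.8664] [ 426  176   51   50 1969] [ 0.6264 -0.0822  0.023 ]
lens pocket tri wrist/top [ 0.6234 -0.0844  0.0278]
[ 55  55  54  53  54  53  52  51  52  49  47  79 119 132 132 133 132 132
 133 132 132 131 130 130 126 119 117 107  93  94 105 115 106  98  91  85
  85  85  86  85  86  84  85  83  84  85  88  98  64  38  42  43  43  38
  33  33  33  32  32  30]
190 284 354 [ 0.6031 -0.2011  0.023 ]
195 282 355 [ 0.6077 -0.2021  0.023 ]
200 282 355 [ 0.6124 -0.2026  0.023 ]
```

```bash
python3 -m crank '[{"jaw":4.5,"slide":[-0.26,0.09,2],"dr":[0,0,0]},{"jaw":4.5,"slide":[0,0,3],"dr":[0,0,0]},{"jaw":4.5,"slide":[0,0,2.5],"dr":[0,0,0]},{"jaw":4.5,"slide":[0,0,1.2],"dr":[0,0,0]},{"jaw":4.5,"slide":[0,0,0.6],"dr":[0,0,0]},{"jaw":4.5,"slide":[0,0,0.2],"dr":[0,0,0]},{"jaw":4.5,"slide":[0,0,0],"dr":[0,0,0]},{"jaw":4.5,"slide":[0,0,0],"dr":[0,0,0]}]'; python3 -m crank '[{"jaw":4.5,"slide":[0,0,0.1],"dr":[0,0,0]},{"jaw":4.5,"slide":[0,0,0],"dr":[0,0,0]}]'
```

```text
clock: 5.15
tcp_pos: [0.6133, -0.2035, 0.0568]
tool_rot: [0.001, 0.053, 0.999, -0.0]
wrist_force: [0.2, -0.2, -0.9]
opening: 0.056
clock: 5.35
tcp_pos: [0.6129, -0.2035, 0.055]
tool_rot: [0.0, 0.053, 0.999, -0.0]
wrist_force: [-0.2, -0.3, -0.8]
opening: 0.0561
```

```bash
python3 -m crank '[{"jaw":4.5,"slide":[0,0,0.1],"dr":[0,0,0]},{"jaw":4.5,"slide":[0,0,0],"dr":[0,0,0]}]';python3 -m crank '[{"jaw":4.5,"slide":[0,0,0.1],"dr":[0,0,0]},{"jaw":4.5,"slide":[0,0,0],"dr":[0,0,0]}]'
```

```text
clock: 5.55
tcp_pos: [0.613, -0.2035, 0.0545]
tool_rot: [0.0, 0.053, 0.999, -0.0]
wrist_force: [-2.9, 0.9, 5.2]
opening: 0.0559
clock: 5.75
tcp_pos: [0.6131, -0.2035, 0.0544]
tool_rot: [0.0, 0.053, 0.999, -0.0]
wrist_force: [-6.0, 1.4, 11.8]
opening: 0.0562
```

```bash
python3 -m crank '[{"jaw":5.9,"slide":[0,0,-0.1],"dr":[0,0,0]},{"jaw":7.5,"slide":[0,0,0],"dr":[0,0,0]},{"jaw":8.8,"slide":[0,0,0],"dr":[0,0,0]},{"jaw":8.8,"slide":[0,0,0],"dr":[0,0,0]},{"jaw":8.8,"slide":[0,0,-1],"dr":[0,0,0]},{"jaw":8.8,"slide":[0,0,-4.5],"dr":[0,0,0]},{"jaw":8.8,"slide":[0,0,-4.5],"dr":[0,0,0]},{"jaw":8.8,"slide":[4.2,2.4,-1.5],"dr":[0,0,0]},{"jaw":8.8,"slide":[4.2,2.4,-1.5],"dr":[0,0,0]},{"jaw":8.8,"slide":[4.2,2.4,0],"dr":[0,0,0]},{"jaw":8.8,"slide":[4.2,2.3,0],"dr":[0,0,0]},{"jaw":8.8,"slide":[0,0,0],"dr":[0,0,0]}]'; python3 -m crank '[{"jaw":8.8,"slide":[0,0,0],"dr":[0,0,0]},{"jaw":8.8,"slide":[0,0,0],"dr":[0,0,0]}]'; python3 look.py w3; python3 go.py .456 -.091 .045 1.465
```

```text
clock: 6.95
tcp_pos: [0.4527, -0.0885, 0.1834]
tool_rot: [-0.002, 0.053, 0.999, 0.001]
wrist_force: [1.4, -0.7, -0.4]
opening: 0.0879
clock: 7.15
tcp_pos: [0.458, -0.0925, 0.184]
tool_rot: [0.001, 0.054, 0.999, -0.0]
wrist_force: [-0.1, -0.1, 0.1]
opening: 0.088
cam [ 0.3835 -0.0834  0.3113] tcp px [316.1133 269.3852]
clock 7.2 tcp [ 0.458  -0.0925  0.1837] yaw_y 1.463508751132743 F [-0.9499 -0.5013  0.2393] open 0.087954934849574 j [-0.4509  0.2629  1.7712 -0.      1.1062 -1.9144]
turn [-0.0005  0.0013 -0.0015] shift cm (after turn) [ 0.2146  0.1322 13.8726]
```

View pics/w3.png

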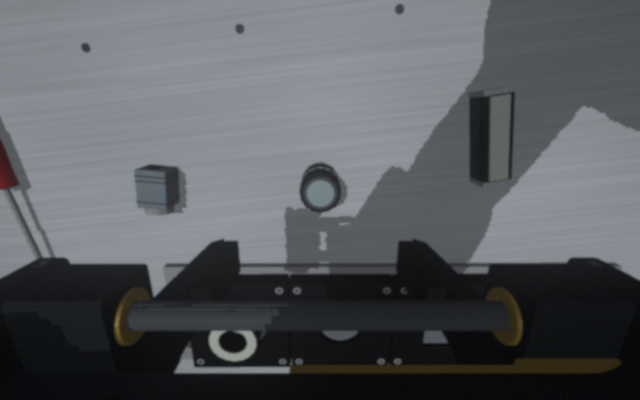

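The lens's glass front is at about (320,194), the camera's top face at about (157,187) and the bar's strip at about (500,137). The ring sits in its nest at (233,341). Measuring the lens and camera next.

Run:
```python
from h import *; import pickle
w=pickle.load(open("w3.pkl","rb")); D=pickle.load(open("d0.pkl","rb")); t,s=D["top"],D["scene"]
g=cv2.cvtColor(w["img"],cv2.COLOR_BGR2GRAY)
m=((g>85)*1).astype(np.uint8); n,l,st,c=cv2.connectedComponentsWithStats(m,connectivity=4); i=l[194,320]; print(st[i],c[i],onz(w,c[i],.056))
def glass(S,x,y,th):
    g=cv2.cvtColor(S["img"],cv2.COLOR_BGR2GRAY); n,l,st,c=cv2.connectedComponentsWithStats((g>th).astype(np.uint8),connectivity=4); return c[l[y,x]],st[l[y,x]]
print(t["img"][210:224:1,352].sum(1)//3, s["img"][203:218,289].sum(1)//3)
for th in(70,80): 
    p=glass(t,352,217,th); print(p,tri(w,c[i],t,p[0]))
print(w["img"][187,125:195:3].tolist()); print(w["img"][160:225:3,157].tolist())
cv2.imwrite("pics/c3.png",np.hstack([cv2.resize(w["img"][155:225,120:200],None,fx=5,fy=5,interpolation=2),cv2.resize(t["img"][208:243,389:429],None,fx=10,fy=10,interpolation=2)]))
```

```text
[306 180  29  27 625] [319.912  193.0064] [ 0.4548 -0.0896  0.056 ]
[109  81  68  86 102 106 107 106 107 107 104  93  69  47] [166 146 121 128 142 147 145 146 147 142 123  94  72  64  64]
(array([352.4079, 217.0789]), array([348, 213,  10,   9,  76], dtype=int32)) [ 0.4497 -0.0892  0.0746]
(array([352.2222, 217.0794]), array([348, 213,   9,   9,  63], dtype=int32)) [ 0.4502 -0.089   0.0724]
[[149, 143, 138], [148, 143, 138], [148, 143, 138], [143, 138, 132], [113, 106, 97], [112, 105, 95], [111, 103, 94], [109, 101, 93], [111, 104, 95], [111, 104, 95], [113, 105, 96], [112, 105, 96], [111, 103, 94], [100, 94, 85], [58, 55, 51], [56, 53, 50], [56, 53, 49], [55, 53, 49], [86, 83, 79], [100, 96, 92], [120, 116, 111], [152, 146, 141], [152, 146, 141], [150, 145, 140]]
[[148, 142, 136], [142, 137, 131], [57, 54, 51], [56, 52, 49], [103, 96, 87], [111, 104, 94], [91, 86, 79], [104, 98, 90], [106, 99, 91], [112, 104, 95], [110, 103, 94], [109, 102, 92], [110, 103, 93], [108, 101, 92], [101, 94, 87], [102, 95, 88], [109, 103, 95], [115, 111, 109], [122, 119, 116], [150, 145, 140], [151, 145, 140], [152, 146, 141]]
```

View pics/c3.png

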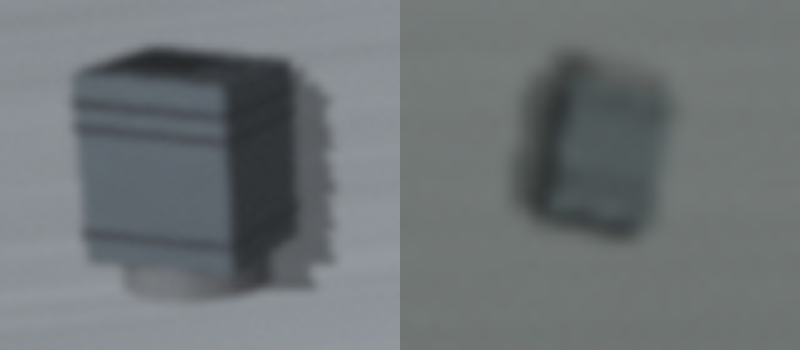

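The camera crop has its top-face corners at about (134,169), (166,172), (166,210) and (138,207) in the wrist image. The collar is toward +x. Grasping the lens now.

```bash
python3 -m crank '[{"jaw":8.8,"slide":[0.35,0.25,3.5],"dr":[0,0,0]},{"jaw":8.8,"slide":[0,0,3.5],"dr":[0,0,0]},{"jaw":8.8,"slide":[0,0,3.5],"dr":[0,0,0]},{"jaw":8.8,"slide":[0,0,2.5],"dr":[0,0,0]},{"jaw":8.8,"slide":[0,0,1.0],"dr":[0,0,0]},{"jaw":8.8,"slide":[0,0,0],"dr":[0,0,0]},{"jaw":5,"slide":[0,0,0],"dr":[0,0,0]},{"jaw":3,"slide":[0,0,0],"dr":[0,0,0]},{"jaw":3,"slide":[0,0,0],"dr":[0,0,0]},{"jaw":3,"slide":[0,0,0],"dr":[0,0,0]},{"jaw":3,"slide":[0,0,0],"dr":[0,0,0]},{"jaw":3,"slide":[0,0,0],"dr":[0,0,0]}]' 20; python3 go.py .625 -.0835 .16 1.465
python3 - <<'E'
from h import *; import pickle
w=pickle.load(open("w3.pkl","rb")); B=np.array([onz(w,p,.03)[:2] for p in((134.4,169.4),(165.6,172),(166.4,210.4),(137.6,207.4))])
print(B,B.mean(0),[np.arctan2(*(B[b]-B[a])[::-1]) for a,b in((0,3),(1,2))],[np.linalg.norm(B[a]-B[b]) for a,b in((0,3),(1,2),(0,1),(2,3))])
E
```

```text
clock: 8.4
tcp_pos: [0.4538, -0.0889, 0.0435]
tool_rot: [0.0, 0.053, 0.999, -0.0]
wrist_force: [-0.3, 0.2, -0.1]
opening: 0.0425
clock 8.4 tcp [ 0.4538 -0.0889  0.0435] yaw_y 1.4640293546268524 F [-0.2874  0.193  -0.0552] open 0.04247288238463632 j [-0.4477  0.4852  1.9053 -0.      0.7508 -1.9117]
turn [-0.0001  0.0003 -0.001 ] shift cm (after turn) [-16.97     2.3443 -11.6483]
[[ 0.4186 -0.2682]
 [ 0.4244 -0.2385]
 [ 0.4635 -0.2482]
 [ 0.4572 -0.2765]] [ 0.4409 -0.2579] [np.float64(-0.2130215626245406), np.float64(-0.24327154168029982)] [np.float64(0.039440473301895554), np.float64(0.04023509614717493), np.float64(0.030272686304728902), np.float64(0.02905091542022828)]
```

```bash
python3 -m crank '[{"jaw":3,"slide":[0,0,0],"dr":[0,0,0]},{"jaw":3,"slide":[0,0,0],"dr":[0,0,0]},{"jaw":3,"slide":[0,0,0],"dr":[0,0,0]},{"jaw":3,"slide":[0,0,-2],"dr":[0,0,0]},{"jaw":3,"slide":[0,0,-3.2],"dr":[0,0,0]},{"jaw":3,"slide":[0,0,-3.2],"dr":[0,0,0]},{"jaw":3,"slide":[-1,0,-3],"dr":[0,0,0]},{"jaw":3,"slide":[-4,0.6,0],"dr":[0,0,0]},{"jaw":3,"slide":[-4,0.6,0],"dr":[0,0,0]},{"jaw":3,"slide":[-4,0.6,0],"dr":[0,0,0]},{"jaw":3,"slide":[-3.9,0.55,0],"dr":[0,0,0]},{"jaw":3,"slide":[0,0,0],"dr":[0,0,0]}]';python3 -m crank '[{"jaw":3,"slide":[0,0,0],"dr":[0,0,0]}]';python3 look.py w4; python3 go.py .625 -.0835 .0665 1.465
```

```text
clock: 9.6
tcp_pos: [0.6269, -0.0832, 0.1558]
tool_rot: [0.0, 0.053, 0.999, 0.0]
wrist_force: [-0.1, -0.4, -0.8]
opening: 0.0374
clock: 9.7
tcp_pos: [0.624, -0.0833, 0.1563]
tool_rot: [-0.001, 0.053, 0.999, 0.0]
wrist_force: [-0.6, 0.7, -1.2]
opening: 0.0372
cam [ 0.5499 -0.0745  0.2838] tcp px [315.9292 269.4945]
clock 9.75 tcp [ 0.6235 -0.0834  0.1567] yaw_y 1.464104253390494 F [ 0.0456 -0.152  -1.093 ] open 0.03757648906773577 j [-0.3188  0.6274  1.2881 -0.0001  1.2278 -1.7829]
turn [ 0.0003 -0.0017 -0.0009] shift cm (after turn) [-0.1511  0.0021  9.0201]
```

View pics/w4.png

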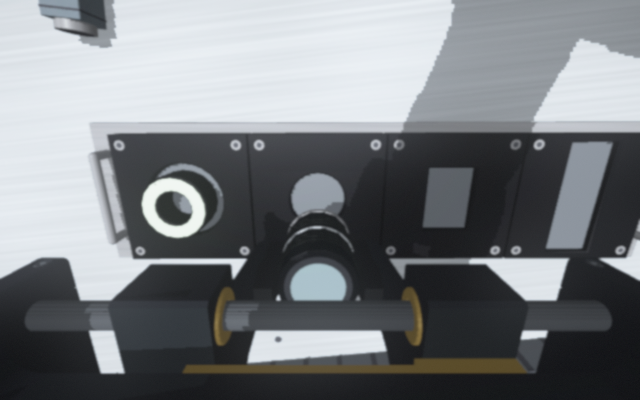

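The lens hangs straight and lined up with its pocket (u 290..345), and the ring sits in its pocket. Lowering.

```bash
python3 -m crank '[{"jaw":3,"slide":[-0.15,0,2],"dr":[0,0,0]},{"jaw":3,"slide":[0,0,3],"dr":[0,0,0]},{"jaw":3,"slide":[0,0,2],"dr":[0,0,0]},{"jaw":3,"slide":[0,0,1.2],"dr":[0,0,0]},{"jaw":3,"slide":[0,0,0.6],"dr":[0,0,0]},{"jaw":3,"slide":[0,0,0],"dr":[0,0,0]},{"jaw":3,"slide":[0,0,0],"dr":[0,0,0]}]'; python3 -m crank '[{"jaw":3,"slide":[0,0,0.1],"dr":[0,0,0]},{"jaw":3,"slide":[0,0,0],"dr":[0,0,0]}]';python3 -m crank '[{"jaw":3,"slide":[0,0,0.1],"dr":[0,0,0]},{"jaw":3,"slide":[0,0,0],"dr":[0,0,0]}]'
```

```text
clock: 10.45
tcp_pos: [0.6261, -0.0838, 0.0704]
tool_rot: [0.001, 0.053, 0.999, -0.0]
wrist_force: [-0.7, 0.2, -1.2]
opening: 0.0375
clock: 10.65
tcp_pos: [0.6259, -0.0837, 0.0689]
tool_rot: [0.0, 0.053, 0.999, -0.0]
wrist_force: [1.2, -0.2, -1.0]
opening: 0.0374
clock: 10.85
tcp_pos: [0.6258, -0.0837, 0.0674]
tool_rot: [0.0, 0.053, 0.999, -0.0]
wrist_force: [0.0, -0.3, -1.1]
opening: 0.037
```

```bash
python3 -m crank '[{"jaw":3,"slide":[0,0,0.1],"dr":[0,0,0]},{"jaw":3,"slide":[0,0,0],"dr":[0,0,0]}]';python3 -m crank '[{"jaw":3,"slide":[0,0,0.07],"dr":[0,0,0]},{"jaw":3,"slide":[0,0,0],"dr":[0,0,0]}]'
```

```text
clock: 11.05
tcp_pos: [0.6258, -0.0837, 0.0665]
tool_rot: [0.0, 0.053, 0.999, -0.0]
wrist_force: [0.3, 0.9, 0.9]
opening: 0.0374
clock: 11.25
tcp_pos: [0.6259, -0.0837, 0.0665]
tool_rot: [0.0, 0.053, 0.999, -0.0]
wrist_force: [-2.8, 0.5, 5.6]
opening: 0.0377
```

```bash
python3 -m crank '[{"jaw":4.2,"slide":[0,0,-0.1],"dr":[0,0,0]},{"jaw":6,"slide":[0,0,0],"dr":[0,0,0]},{"jaw":8,"slide":[0,0,0],"dr":[0,0,0]},{"jaw":8.8,"slide":[0,0,0],"dr":[0,0,0]},{"jaw":8.8,"slide":[0,0,-1.5],"dr":[0,0,0]},{"jaw":8.8,"slide":[0,0,-4.5],"dr":[0,0,0]},{"jaw":8.8,"slide":[0,0,-5],"dr":[0,0,0]},{"jaw":8.8,"slide":[2.76,-3.2,0],"dr":[0,0,0]},{"jaw":8.8,"slide":[2.76,-3.2,0],"dr":[0,0,0]},{"jaw":8.8,"slide":[2.76,-3.2,0],"dr":[0,0,0]},{"jaw":8.8,"slide":[2.76,-3.2,0],"dr":[0,0,0]},{"jaw":8.8,"slide":[2.76,-3.2,0],"dr":[0,0,0]}]'; python3 -m crank '[{"jaw":8.8,"slide":[2.76,-3.2,0],"dr":[0,0,0]},{"jaw":8.8,"slide":[0,0,0],"dr":[0,0,0.121]},{"jaw":8.8,"slide":[0,0,0],"dr":[0,0,0]},{"jaw":8.8,"slide":[0,0,0],"dr":[0,0,0]}]'; python3 look.py w5; python3 go.py .441 -.258 .031 1.343
```

```text
clock: 12.45
tcp_pos: [0.4703, -0.229, 0.1778]
tool_rot: [0.001, 0.053, 0.999, -0.0]
wrist_force: [0.7, -0.2, 0.6]
opening: 0.0883
clock: 12.85
tcp_pos: [0.441, -0.2568, 0.1774]
tool_rot: [0.0, 0.112, 0.994, -0.0]
wrist_force: [0.3, 0.5, -1.1]
opening: 0.088
cam [ 0.3681 -0.2388  0.3047] tcp px [316.2294 269.8838]
clock 12.9 tcp [ 0.4411 -0.2565  0.1771] yaw_y 1.3464697884492374 F [1.5815 0.5107 0.4453] open 0.08786220388062055 j [-0.7568  0.3599  1.6553  0.      1.1258 -2.1032]
turn [-0.0003  0.0006  0.0035] shift cm (after turn) [-0.025  -0.144  14.6106]
```

View pics/w5.png

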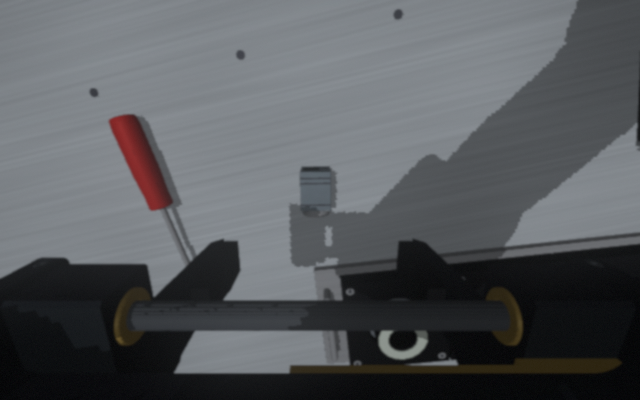

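The wrist view shows the camera square-on at u 301..331, v 173..207, and the screwdriver well to the left.

```bash
python3 -c "
from h import *; import pickle
w=pickle.load(open('w5.pkl','rb'));v=pickle.load(open('w3.pkl','rb'))
print(onz(w,(316,190),.03), 'tri', tri(w,(316,190),v,(151,189.8)), 'bl/br edge dir', onz(w,(301,207),.03)-onz(w,(301,174),.03))"
python3 -m crank '[{"jaw":8.8,"slide":[0,-0.05,3.5],"dr":[0,0,0]},{"jaw":8.8,"slide":[0,0,3.5],"dr":[0,0,0]},{"jaw":8.8,"slide":[0,0,3],"dr":[0,0,0]},{"jaw":8.8,"slide":[0,0,0],"dr":[0,0,0]}]'
```

```text
[ 0.4394 -0.2573  0.03  ] tri [ 0.4399 -0.2573  0.0305] bl/br edge dir [ 0.0324 -0.008   0.    ]
clock: 13.3
tcp_pos: [0.4396, -0.2556, 0.0738]
tool_rot: [-0.003, 0.112, 0.994, 0.002]
wrist_force: [-0.5, -0.6, 0.8]
opening: 0.0879
```

Two wrist views put the camera's top at 30.5 mm, centred at (0.440,-0.257). Finishing the descent and gripping.

```bash
python3 -m crank '[{"jaw":8.8,"slide":[0,-0.08,3],"dr":[0,0,0]},{"jaw":8.8,"slide":[0,0,1.3],"dr":[0,0,0]},{"jaw":8.8,"slide":[0,0,0],"dr":[0,0,0]},{"jaw":5,"slide":[0,0,0],"dr":[0,0,0]},{"jaw":2.2,"slide":[0,0,0],"dr":[0,0,0]},{"jaw":2.2,"slide":[0,0,0],"dr":[0,0,0]},{"jaw":2.2,"slide":[0,0,0],"dr":[0,0,0]},{"jaw":2.2,"slide":[0,0,0],"dr":[0,0,0]},{"jaw":2.2,"slide":[0,0,0],"dr":[0,0,0]},{"jaw":2.2,"slide":[0,0,0],"dr":[0,0,0]},{"jaw":2.2,"slide":[0,0,0],"dr":[0,0,0]},{"jaw":2.2,"slide":[0,0,0],"dr":[0,0,0]}]' 20; python3 go.py .6335 .037 .16 1.465
```

```text
clock: 14.5
tcp_pos: [0.4403, -0.2583, 0.0337]
tool_rot: [0.0, 0.114, 0.994, -0.0]
wrist_force: [0.2, -0.1, 0.2]
opening: 0.0298
clock 14.5 tcp [ 0.4403 -0.2583  0.0337] yaw_y 1.342935065850558 F [ 0.177  -0.1195  0.1836] open 0.029844333359258058 j [-0.7603  0.5795  1.7663 -0.      0.7958 -2.1032]
turn [-0.      0.     -0.1221] shift cm (after turn) [-16.0916  31.4    -12.6334]
```

```bash
python3 -m crank '[{"jaw":2.2,"slide":[0,0,-2],"dr":[0,0,0]},{"jaw":2.2,"slide":[0,0,-3.5],"dr":[0,0,0]},{"jaw":2.2,"slide":[0,0,-3.5],"dr":[0,0,0]},{"jaw":2.2,"slide":[0,0,-3.5],"dr":[0,0,-0.122]},{"jaw":2.2,"slide":[-1,2,0],"dr":[0,0,0]},{"jaw":2.2,"slide":[-2.2,4.2,0],"dr":[0,0,0]},{"jaw":2.2,"slide":[-2.2,4.2,0],"dr":[0,0,0]},{"jaw":2.2,"slide":[-2.2,4.2,0],"dr":[0,0,0]},{"jaw":2.2,"slide":[-2.2,4.2,0],"dr":[0,0,0]},{"jaw":2.2,"slide":[-2.2,4.2,0],"dr":[0,0,0]},{"jaw":2.2,"slide":[-2.2,4.2,0],"dr":[0,0,0]},{"jaw":2.2,"slide":[-2,4.2,0],"dr":[0,0,0]}]';python3 -m crank '[{"jaw":2.2,"slide":[0,0,0],"dr":[0,0,0]},{"jaw":2.2,"slide":[0,0,0],"dr":[0,0,0]}]';python3 look.py w6; python3 go.py .6335 .037 .0567 1.465
```

```text
clock: 15.7
tcp_pos: [0.6353, 0.0388, 0.1583]
tool_rot: [-0.0, 0.053, 0.999, -0.0]
wrist_force: [-0.0, -1.4, -0.6]
opening: 0.0298
clock: 15.9
tcp_pos: [0.6344, 0.0376, 0.1579]
tool_rot: [-0.001, 0.052, 0.999, -0.0]
wrist_force: [-0.4, -0.1, -1.1]
opening: 0.0298
cam [0.5602 0.0463 0.2854] tcp px [314.0931 269.9136]
clock 15.95 tcp [0.6342 0.0366 0.1582] yaw_y 1.4650485780594151 F [ 0.2185 -0.1024 -0.9394] open 0.03002628214358175 j [-0.1264  0.639   1.2643 -0.0003  1.2395 -1.5913]
turn [-0.0003 -0.0011  0.    ] shift cm (after turn) [ 0.0721  0.0357 10.1458]
```

View pics/w6.png

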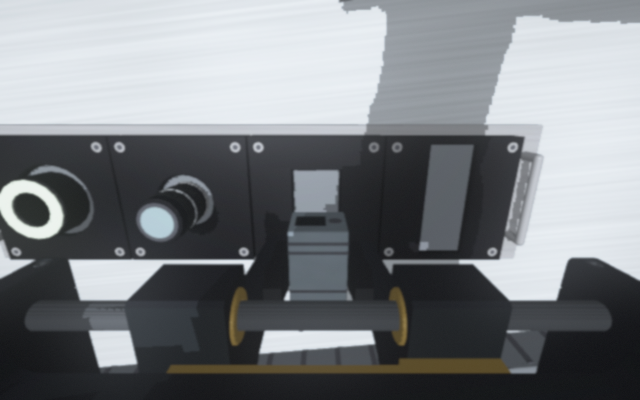

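The pocket (u 294..339) lines up with the held camera, and the lens and ring sit in theirs. Lowering.

```bash
python3 -c "
from h import *; import pickle
w=pickle.load(open('w6.pkl','rb')); p=onz(w,(316.5,170.5),.028); print(p+np.array([.9944,-.1057,0])*.0295)"
python3 -m crank '[{"jaw":2.2,"slide":[0.05,0.05,2],"dr":[0,0,0]},{"jaw":2.2,"slide":[0,0,3],"dr":[0,0,0]},{"jaw":2.2,"slide":[0,0,3],"dr":[0,0,0]},{"jaw":2.2,"slide":[0,0,1.3],"dr":[0,0,0]},{"jaw":2.2,"slide":[0,0,0.7],"dr":[0,0,0]},{"jaw":2.2,"slide":[0,0,0],"dr":[0,0,0]},{"jaw":2.2,"slide":[0,0,0],"dr":[0,0,0]}]'; python3 -m crank '[{"jaw":2.2,"slide":[0,0,0.1],"dr":[0,0,0]},{"jaw":2.2,"slide":[0,0,0],"dr":[0,0,0]}]'
```

```text
[0.6395 0.0366 0.028 ]
clock: 16.65
tcp_pos: [0.6348, 0.0371, 0.06]
tool_rot: [0.001, 0.053, 0.999, -0.0]
wrist_force: [0.3, -0.3, -0.5]
opening: 0.0294
clock: 16.85
tcp_pos: [0.6344, 0.0375, 0.0584]
tool_rot: [0.001, 0.053, 0.999, -0.0]
wrist_force: [-0.7, 0.1, -0.9]
opening: 0.0301
```

```bash
python3 -m crank '[{"jaw":2.2,"slide":[0,0,0.1],"dr":[0,0,0]},{"jaw":2.2,"slide":[0,0,0],"dr":[0,0,0]}]';python3 -m crank '[{"jaw":2.2,"slide":[0,0,0.1],"dr":[0,0,0]},{"jaw":2.2,"slide":[0,0,0],"dr":[0,0,0]}]'
```

```text
clock: 17.05
tcp_pos: [0.6341, 0.0375, 0.0567]
tool_rot: [0.0, 0.053, 0.999, -0.0]
wrist_force: [-0.0, -0.2, -0.6]
opening: 0.03
clock: 17.25
tcp_pos: [0.6342, 0.0375, 0.0567]
tool_rot: [0.0, 0.053, 0.999, -0.0]
wrist_force: [-4.2, 0.8, 6.5]
opening: 0.0296
```

```bash
python3 -m crank '[{"jaw":3.4,"slide":[0,0,-0.1],"dr":[0,0,0]},{"jaw":6,"slide":[0,0,0],"dr":[0,0,0]},{"jaw":8,"slide":[0,0,0],"dr":[0,0,0]},{"jaw":8.8,"slide":[0,0,0],"dr":[0,0,0]},{"jaw":8.8,"slide":[0,0,-1.5],"dr":[0,0,0]},{"jaw":8.8,"slide":[0,0,-5],"dr":[0,0,0]},{"jaw":8.8,"slide":[0,0,-5],"dr":[0,0,0]},{"jaw":8.8,"slide":[4.24,0.47,0],"dr":[0,0,0]},{"jaw":8.8,"slide":[4.24,0.47,0],"dr":[0,0,0]},{"jaw":8.8,"slide":[4.24,0.47,0],"dr":[0,0,0]},{"jaw":8.8,"slide":[4.24,0.47,0],"dr":[0,0,0]},{"jaw":8.8,"slide":[4.24,0.47,0],"dr":[0,0,0]}]'; python3 -m crank '[{"jaw":8.8,"slide":[0,0,0],"dr":[0,0,-0.083]},{"jaw":8.8,"slide":[0,0,0],"dr":[0,0,-0.083]},{"jaw":8.8,"slide":[0,0,0],"dr":[0,0,0]},{"jaw":8.8,"slide":[0,0,0],"dr":[0,0,0]}]'; python3 look.py w7; python3 go.py .4255 .083 .0325 1.632
```

```text
clock: 18.45
tcp_pos: [0.4242, 0.0835, 0.1725]
tool_rot: [0.001, 0.053, 0.999, -0.0]
wrist_force: [0.0, 0.8, 1.4]
opening: 0.0878
clock: 18.85
tcp_pos: [0.426, 0.0832, 0.1722]
tool_rot: [0.0, -0.029, 1.0, -0.0]
wrist_force: [0.1, -0.7, 0.1]
opening: 0.0876
cam [0.3513 0.0795 0.2996] tcp px [316.8159 269.3584]
clock 18.9 tcp [0.426  0.0832 0.172 ] yaw_y 1.628972573138562 F [-0.1536 -1.2872 -0.8223] open 0.08801099269129271 j [-0.0784  0.2095  1.8761 -0.      1.0553 -1.7074]
turn [-0.0001  0.0006 -0.003 ] shift cm (after turn) [ 0.0529 -0.0147 13.9539]
```

View pics/w7.png

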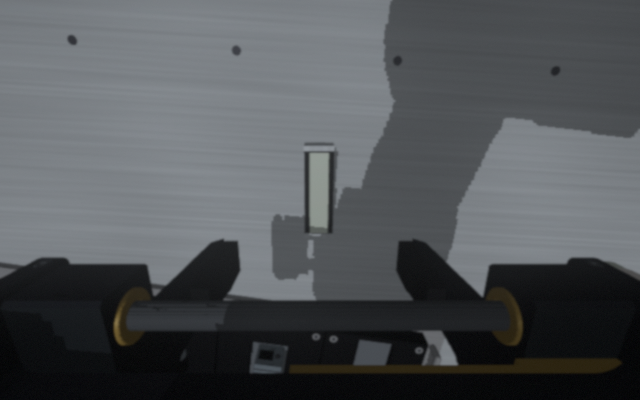

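The bar is straight in the image, with its strip at u 309..331, v 153..232. Its centre checks out below, so I'll descend and grip.

```bash
python3 -c "
from h import *; import pickle
w=pickle.load(open('w7.pkl','rb')); a,b=onz(w,(320,153),.03),onz(w,(319.5,232),.03); print((a+b)/2,b-a)"
python3 -m crank '[{"jaw":8.8,"slide":[0.05,0,3.5],"dr":[0,0,0]},{"jaw":8.8,"slide":[0,0,3.5],"dr":[0,0,0]},{"jaw":8.8,"slide":[0,0,3.5],"dr":[0,0,0]},{"jaw":8.8,"slide":[0,0,2.5],"dr":[0,0,0]},{"jaw":8.8,"slide":[0,0,0.95],"dr":[0,0,0]},{"jaw":8.8,"slide":[0,0,0],"dr":[0,0,0]},{"jaw":5,"slide":[0,0,0],"dr":[0,0,0]},{"jaw":2,"slide":[0,0,0],"dr":[0,0,0]},{"jaw":2,"slide":[0,0,0],"dr":[0,0,0]},{"jaw":2,"slide":[0,0,0],"dr":[0,0,0]},{"jaw":2,"slide":[0,0,0],"dr":[0,0,0]},{"jaw":2,"slide":[0,0,0],"dr":[0,0,0]}]' 25;python3 -m crank '[{"jaw":2,"slide":[0,0,0],"dr":[0,0,0]},{"jaw":2,"slide":[0,0,0],"dr":[0,0,0]},{"jaw":2,"slide":[0,0,0],"dr":[0,0,0]}]'; python3 go.py .650 .156 .16 1.465
```

```text
[0.4275 0.0856 0.03  ] [0.0787 0.0041 0.    ]
clock: 20.1
tcp_pos: [0.4254, 0.0832, 0.0323]
tool_rot: [0.0, -0.03, 1.0, -0.0]
wrist_force: [0.4, -0.0, -0.3]
opening: 0.0419
clock: 20.4
tcp_pos: [0.4253, 0.0832, 0.0321]
tool_rot: [-0.0, -0.03, 1.0, 0.0]
wrist_force: [-1.0, 0.1, -0.7]
opening: 0.0277
clock 20.4 tcp [0.4253 0.0832 0.0321] yaw_y 1.6309865635519742 F [-0.9816  0.0544 -0.7021] open 0.027731207056846195 j [-0.0785  0.4643  1.9933  0.      0.6841 -1.7095]
turn [ 0.     -0.0001  0.166 ] shift cm (after turn) [-21.5779   9.6092 -12.7867]
```

```bash
python3 -m crank '[{"jaw":2,"slide":[0,0,-2],"dr":[0,0,0]},{"jaw":2,"slide":[0,0,-3.6],"dr":[0,0,0]},{"jaw":2,"slide":[0,0,-3.6],"dr":[0,0,0.083]},{"jaw":2,"slide":[0,0,-3.6],"dr":[0,0,0.083]},{"jaw":2,"slide":[-1.6,0.7,0],"dr":[0,0,0]},{"jaw":2,"slide":[-4,1.8,0],"dr":[0,0,0]},{"jaw":2,"slide":[-4,1.8,0],"dr":[0,0,0]},{"jaw":2,"slide":[-4,1.8,0],"dr":[0,0,0]},{"jaw":2,"slide":[-4,1.8,0],"dr":[0,0,0]},{"jaw":2,"slide":[-4,1.7,0],"dr":[0,0,0]},{"jaw":2,"slide":[0,0,0],"dr":[0,0,0]},{"jaw":2,"slide":[0,0,0],"dr":[0,0,0]}]';python3 look.py w8; python3 go.py .6495 .156 .0555 1.465
```

```text
clock: 21.6
tcp_pos: [0.6498, 0.1559, 0.1586]
tool_rot: [-0.001, 0.053, 0.999, -0.0]
wrist_force: [-0.9, -0.6, -0.9]
opening: 0.0278
cam [0.5758 0.1648 0.2863] tcp px [315.7409 269.7103]
clock 21.65 tcp [0.6494 0.1558 0.1594] yaw_y 1.4650661270581264 F [ 0.6634  0.4453 -1.7152] open 0.027408090079723533 j [ 0.0604  0.7103  1.1364 -0.0001  1.2969 -1.4047]
turn [-0.0004 -0.002   0.0001] shift cm (after turn) [-0.0114  0.0259 10.3885]
```

View pics/w8.png

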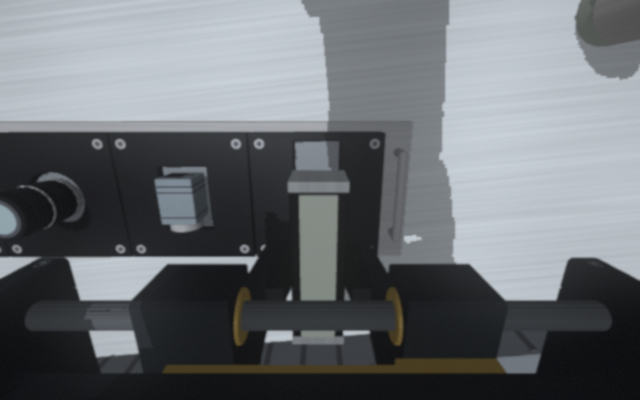

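The camera is seated in its pocket. The bar is over its own pocket, whose sides are at u 295..339 and near rim at v≈141. Checking the bar's ends against the pocket's edge.

```bash
python3 -c "
from h import *; import pickle
w=pickle.load(open('w8.pkl','rb')); e=np.array([.9944,-.1057,0])
print('pocket c',onz(w,(317,141),.03)+e*.052,'bar near top',onz(w,(318.5,171.5),.157)+e*.046, onz(w,(318,334),.157)-e*.046)
g=cv2.cvtColor(w['img'],6); print(g[125:190:1,317].tolist(), g[325:350,318].tolist())"
```

```text
pocket c [0.6513 0.1558 0.03  ] bar near top [0.6471 0.1574 0.157 ] [0.644  0.1574 0.157 ]
[168, 167, 166, 165, 162, 151, 118, 78, 59, 58, 58, 56, 57, 56, 55, 62, 91, 122, 136, 138, 137, 137, 137, 138, 137, 137, 137, 136, 137, 136, 134, 135, 135, 135, 136, 134, 134, 134, 134, 134, 134, 134, 133, 132, 125, 108, 93, 88, 86, 85, 85, 85, 85, 84, 84, 87, 99, 118, 126, 128, 128, 128, 128, 128, 128] [57, 57, 56, 56, 65, 89, 118, 130, 132, 133, 131, 129, 125, 121, 119, 119, 119, 117, 110, 90, 72, 64, 65, 64, 64]
```

```bash
python3 -c "
from h import *; import pickle
w=pickle.load(open('w8.pkl','rb'))
for v in (171,181,192): print(v,onz(w,(318,v),.157), onz(w,(318,v),.127))
for v in (331,344): print(v,onz(w,(318,v),.157))
cv2.imwrite('pics/c8.png',cv2.resize(w['img'][130:350,260:380],None,fx=2.5,fy=2.5,interpolation=2))"
```

```text
171 [0.6011 0.162  0.157 ] [0.6069 0.1614 0.127 ]
181 [0.6056 0.1616 0.157 ] [0.6126 0.1608 0.127 ]
192 [0.6108 0.161  0.157 ] [0.6189 0.1601 0.127 ]
331 [0.6878 0.1527 0.157 ]
344 [0.6964 0.1518 0.157 ]
```

View pics/c8.png

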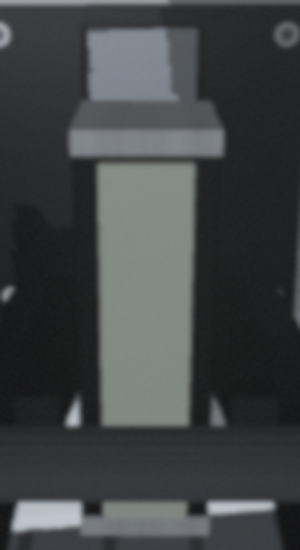

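The crop shows the near cap's face at v 171–181 and its top from 181 to 344. That puts the bar's centre at (0.651,0.157) over the pocket at (0.651,0.156). Lowering.

```bash
python3 -m crank '[{"jaw":2,"slide":[0,0,2],"dr":[0,0,0]},{"jaw":2,"slide":[0,0,3],"dr":[0,0,0]},{"jaw":2,"slide":[0,0,3],"dr":[0,0,0]},{"jaw":2,"slide":[0,0,1.4],"dr":[0,0,0]},{"jaw":2,"slide":[0,0,0.7],"dr":[0,0,0]},{"jaw":2,"slide":[0,0,0],"dr":[0,0,0]},{"jaw":2,"slide":[0,0,0],"dr":[0,0,0]}]'; python3 -m crank '[{"jaw":2,"slide":[0,0,0.1],"dr":[0,0,0]},{"jaw":2,"slide":[0,0,0],"dr":[0,0,0]}]'; python3 -m crank '[{"jaw":2,"slide":[0,0,0.1],"dr":[0,0,0]},{"jaw":2,"slide":[0,0,0],"dr":[0,0,0]}]'
```

```text
clock: 22.35
tcp_pos: [0.6508, 0.1559, 0.0608]
tool_rot: [0.001, 0.053, 0.999, 0.0]
wrist_force: [-1.2, -0.2, -2.0]
opening: 0.0284
clock: 22.55
tcp_pos: [0.6505, 0.1559, 0.0589]
tool_rot: [0.001, 0.053, 0.999, 0.0]
wrist_force: [-0.1, 0.3, -1.1]
opening: 0.0279
clock: 22.75
tcp_pos: [0.6502, 0.1559, 0.0572]
tool_rot: [-0.0, 0.053, 0.999, -0.0]
wrist_force: [0.5, 0.9, -0.7]
opening: 0.0276
```

```bash
python3 -m crank '[{"jaw":2,"slide":[0,0,0.1],"dr":[0,0,0]},{"jaw":2,"slide":[0,0,0],"dr":[0,0,0]}]'; python3 -m crank '[{"jaw":2,"slide":[0,0,0.1],"dr":[0,0,0]},{"jaw":2,"slide":[0,0,0],"dr":[0,0,0]}]'; python3 -m crank '[{"jaw":2,"slide":[0,0,0.05],"dr":[0,0,0]},{"jaw":2,"slide":[0,0,0],"dr":[0,0,0]}]'
```

```text
clock: 22.95
tcp_pos: [0.6502, 0.1559, 0.056]
tool_rot: [-0.0, 0.053, 0.999, -0.0]
wrist_force: [0.2, -0.1, -1.0]
opening: 0.0279
clock: 23.15
tcp_pos: [0.6503, 0.1559, 0.0552]
tool_rot: [0.0, 0.053, 0.999, 0.0]
wrist_force: [-0.2, -0.1, 0.5]
opening: 0.0277
clock: 23.35
tcp_pos: [0.6503, 0.1559, 0.0552]
tool_rot: [0.0, 0.053, 0.999, -0.0]
wrist_force: [-2.6, -1.1, 5.0]
opening: 0.0279
```

Contact at the expected height (0.0321+0.023). Releasing and moving back to look over all four.

```bash
python3 -m crank '[{"jaw":3.2,"slide":[0,0,-0.05],"dr":[0,0,0]},{"jaw":6,"slide":[0,0,0],"dr":[0,0,0]},{"jaw":7,"slide":[0,0,0],"dr":[0,0,0]},{"jaw":7,"slide":[0,0,0],"dr":[0,0,0]},{"jaw":7,"slide":[0,0,-1.5],"dr":[0,0,0]},{"jaw":7,"slide":[0,0,-4.5],"dr":[0,0,0]},{"jaw":7,"slide":[0,0,-5],"dr":[0,0,0]},{"jaw":7,"slide":[3.5,-3.2,-1],"dr":[0,0,0]},{"jaw":7,"slide":[3.5,-3.2,-1],"dr":[0,0,0]},{"jaw":7,"slide":[3.5,-3.2,-1],"dr":[0,0,0]},{"jaw":7,"slide":[3.5,-3.2,-1],"dr":[0,0,0]},{"jaw":7,"slide":[3.5,-3.2,-1],"dr":[0,0,0]}]'; python3 -m crank '[{"jaw":7,"slide":[4,-2,-1],"dr":[0,0,0]},{"jaw":7,"slide":[4,0,0],"dr":[0,0,0]},{"jaw":7,"slide":[0,0,0],"dr":[0,0,0]},{"jaw":7,"slide":[0,0,0],"dr":[0,0,0]}]'
python3 - <<'E'
from cell import eyes; from h import *; import pickle
d={n:eyes.snapshot(n) for n in("top","scene")}; pickle.dump(d,open("d1.pkl","wb"))
a=cv2.resize(d["top"]["img"][120:260,160:480],(800,350),interpolation=2); b=cv2.resize(d["scene"]["img"][95:345,160:440],(280,250))
c=cv2.resize(d["scene"]["img"][150:320,270:430],(235,250),interpolation=2)
cv2.imwrite("pics/end.png",np.vstack([a,np.hstack([b,c,np.zeros((250,285,3),np.uint8)])]))
E
```

```text
clock: 24.55
tcp_pos: [0.4577, 0.0145, 0.2165]
tool_rot: [0.001, 0.053, 0.999, -0.0]
wrist_force: [1.6, -1.7, 0.4]
opening: 0.0698
clock: 24.95
tcp_pos: [0.3779, 0.0037, 0.2263]
tool_rot: [0.001, 0.053, 0.999, -0.0]
wrist_force: [0.0, 0.4, -0.2]
opening: 0.07
```

View pics/end.png

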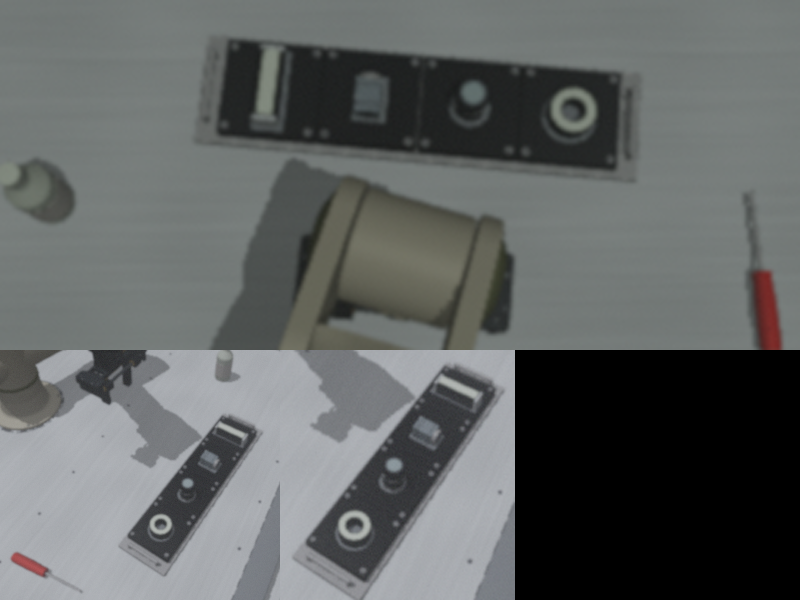

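All four pieces look seated and upright in their pockets (bar ~(268,88), camera ~(370,97), lens ~(472,95), ring ~(572,110) in the top crop). The bottle and screwdriver are where they were. One numeric check, then I'll hand in.

Run:
```python
from h import *; import pickle
from cell import workorder
d=pickle.load(open("d1.pkl","rb")); t,s=d["top"],d["scene"]
def c(S,roi,dz):
    x0,x1,y0,y1=roi; im=S["img"][y0:y1,x0:x1].astype(int); m=((im[...,1]-im[...,0]>=dz)&(im.sum(2)>270)).astype(np.uint8)
    k=max(cv2.findContours(m,0,1)[0],key=cv2.contourArea); r=cv2.minAreaRect(k); return np.array(r[0])+[x0,y0]
for n,a,b,N in [("ring",(374,404,150,178),(302,340,255,292),(.6125,-.2025)),("bar",(258,280,133,175),(370,412,165,197),(.651,.156))]:
    p,q=c(t,a,4),c(s,b,0); X=tri(t,p,s,q); print(n,p,q,X,"off nest",X[:2]-N,"z53:",onz(t,p,.053)[:2]-N)
print(workorder.finish_job())
```

```text
ring [389.  163.5] [320.5 269. ] [ 0.6115 -0.2038  0.0526] off nest [-0.001  -0.0013] z53: [-0.0014 -0.0014]
bar [266.5615 152.5077] [391.3244 174.8805] [0.6497 0.1556 0.0524] off nest [-0.0013 -0.0004] z53: [-0.0019 -0.0007]
the job is handed in; nothing more can be done
None
```

I placed the ring light, lens, camera and bar light each in its own pocket and handed the job in at about 25 s of robot time. `finish_job()` gives no verdict, so I can't confirm a pass.

- **Placing:** each piece was lowered in steps of about 1 mm until the wrist force showed it touching the pocket floor, then released. At contact the gripper was 23 mm above where it had gripped each piece, which matches the pocket floor's height above the bed.
- **Ring and bar, two-view check:** both sit within 2 mm of their pocket centres, with tops at about 52.5 mm against the expected 53 mm.
- **Lens and camera:** at the end I checked these only by eye, in the top and scene pictures, where they look upright and seated. I did not measure their final positions.
- **Bystanders and arm:** the bottle and screwdriver look untouched, and the arm was clear of everything.
- **What disagreed:**
  - My two-view height for the lens came out at 72–75 mm instead of 56 mm, because the two views were too much alike. I grasped it using the stated height.
  - The gripper read 37.4 mm on the 38 mm lens.
  - The separate views of the nests differed by 2–4 mm, which is well inside the tolerance.

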